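Settle the rocking balance plate

TASK

The balance plate rocks at one corner. With the fingertips press down on the press marks of its corners until you find the one that dips, then press the shim ear at that same corner down fully flat and move clear. Leave the other three shims standing as they are, and do not disturb or pick up the flask, weighing bottle or crucible beside the plate.

Things in the scene. Friction and masses are not known exactly. Their poses are not given: they have to be found in the camera images.
- plate: square aluminium balance plate, 124 x 124 x 12 mm, round bubble level in its middle; origin: centre of its underside, 27 mm above the worktop (top face 39 mm); x, y along its sides, x away from the robot. On a sprung central mount and hidden corner pads: three corners give under 1.5 mm when pressed, one dips about 5 mm at its press mark under about 4 N, stops, and springs back
- corner_1 (a point): press mark on top of the plate's far left corner (a steel disc 23 mm across, 68 mm from the plate's centre along the diagonal, flush with the top); its frame moves with the plate
- corner_2 (a point): press mark on top of the plate's far right corner (a steel disc 23 mm across, 68 mm from the plate's centre along the diagonal, flush with the top); its frame moves with the plate
- corner_3 (a point): press mark on top of the plate's near right corner (a steel disc 23 mm across, 68 mm from the plate's centre along the diagonal, flush with the top); its frame moves with the plate
- corner_4 (a point): press mark on top of the plate's near left corner (a steel disc 23 mm across, 68 mm from the plate's centre along the diagonal, flush with the top); its frame moves with the plate
- ear_1 (a point): press point on top of the ear of the far left corner's shim, a steel tab 26 mm wide, 38 mm long, pointing outward along the diagonal; its hinge pin is at the plate corner, 92 mm from the plate's centre, 21 mm above the worktop. The point is 26 mm out from the pin, about 36 mm above the worktop with the ear up, 23 mm with it flat (level)
- ear_2 (a point): press point on top of the ear of the far right corner's shim, a steel tab 26 mm wide, 38 mm long, pointing outward along the diagonal; its hinge pin is at the plate corner, 92 mm from the plate's centre, 21 mm above the worktop. The point is 26 mm out from the pin, about 36 mm above the worktop with the ear up, 23 mm with it flat (level)
- ear_3 (a point): press point on top of the ear of the near right corner's shim, a steel tab 26 mm wide, 38 mm long, pointing outward along the diagonal; its hinge pin is at the plate corner, 92 mm from the plate's centre, 21 mm above the worktop. The point is 26 mm out from the pin, about 36 mm above the worktop with the ear up, 23 mm with it flat (level)
- ear_4 (a point): press point on top of the ear of the near left corner's shim, a steel tab 26 mm wide, 38 mm long, pointing outward along the diagonal; its hinge pin is at the plate corner, 92 mm from the plate's centre, 21 mm above the worktop. The point is 26 mm out from the pin, about 36 mm above the worktop with the ear up, 23 mm with it flat (level)
- shim_1 (a joint): angle of the shim at the far left corner, rad: 0 to 0.03 as found (ear tilted up about 29 degrees), 0.50 ear fully flat, against a stop. It takes about 8 N down on the ear's press point to turn it, and it stays where it is left. At a supported corner there is no room for it: it would jam at about 0.24 and be spoiled
- shim_2 (a joint): angle of the shim at the far right corner, rad: 0 to 0.03 as found (ear tilted up about 29 degrees), 0.50 ear fully flat, against a stop. It takes about 8 N down on the ear's press point to turn it, and it stays where it is left. At a supported corner there is no room for it: it would jam at about 0.24 and be spoiled
- shim_3 (a joint): angle of the shim at the near right corner, rad: 0 to 0.03 as found (ear tilted up about 29 degrees), 0.50 ear fully flat, against a stop. It takes about 8 N down on the ear's press point to turn it, and it stays where it is left. At a supported corner there is no room for it: it would jam at about 0.24 and be spoiled
- shim_4 (a joint): angle of the shim at the near left corner, rad: 0 to 0.03 as found (ear tilted up about 29 degrees), 0.50 ear fully flat, against a stop. It takes about 8 N down on the ear's press point to turn it, and it stays where it is left. At a supported corner there is no room for it: it would jam at about 0.24 and be spoiled
- weighing_bottle: glass weighing bottle with a lid, 41 mm across, 52 mm tall, standing right of the plate; origin at the centre of its underside
- crucible: white porcelain crucible with a lid, 43 mm across, 46 mm tall, standing right of the plate; origin at the centre of its underside
- flask: conical flask with amber contents, 66 mm across, 105 mm tall, standing right of the plate; origin at the centre of its underside

How it is judged:
On the way, in this order (a step that is already met when the one before it is completed fails the run):
1. a finger presses the plate and the unsupported corner dips by more than 3 mm, while all four shims still stand up (value of joint each of shim_1, shim_2, shim_3, shim_4 below 0.1 rad and contact force between the fingers and plate above 0.5 N and height (world z) of any of corner_1, corner_2, corner_3, corner_4 below 0.036 m), for 0.05 s.
2. one shim is flat and the other three still stand up (((value of joint shim_1 above 0.44 rad and value of joint each of shim_2, shim_3, shim_4 below 0.1 rad) or (value of joint shim_2 above 0.44 rad and value of joint each of shim_1, shim_3, shim_4 below 0.1 rad) or (value of joint shim_3 above 0.44 rad and value of joint each of shim_1, shim_2, shim_4 below 0.1 rad) or (value of joint shim_4 above 0.44 rad and value of joint each of shim_1, shim_2, shim_3 below 0.1 rad))), for 0.2 s.
At the end, for the whole second after the job is handed in: exactly one shim ear lies flat (joint above 0.44 rad; only the one at the rocking corner can get there), the other three are left as found (below 0.10 rad), the plate is level again (within 0.03 rad), and nothing is touched (((value of joint shim_1 above 0.44 rad and value of joint each of shim_2, shim_3, shim_4 below 0.1 rad) or (value of joint shim_2 above 0.44 rad and value of joint each of shim_1, shim_3, shim_4 below 0.1 rad) or (value of joint shim_3 above 0.44 rad and value of joint each of shim_1, shim_2, shim_4 below 0.1 rad) or (value of joint shim_4 above 0.44 rad and value of joint each of shim_1, shim_2, shim_3 below 0.1 rad)) and angle between plate's own z axis and vertical below 0.03 rad).
It fails at once if the weighing bottle is moved by more than 20 mm, lifted or tipped (distance of weighing_bottle from where it was at the start of the episode above 0.02 m or angle between weighing_bottle's own z axis and vertical above 0.3 rad).
It fails at once if the crucible is moved by more than 20 mm, lifted or tipped (distance of crucible from where it was at the start of the episode above 0.02 m or angle between crucible's own z axis and vertical above 0.3 rad).
It fails at once if the flask is moved by more than 20 mm, lifted or tipped (distance of flask from where it was at the start of the episode above 0.02 m or angle between flask's own z axis and vertical above 0.3 rad).
It fails at once if a shim is jammed or flattened at a second corner (value of joint each of shim_1, shim_2 above 0.12 rad or value of joint each of shim_1, shim_3 above 0.12 rad or value of joint each of shim_1, shim_4 above 0.12 rad or value of joint each of shim_2, shim_3 above 0.12 rad or value of joint each of shim_2, shim_4 above 0.12 rad or value of joint each of shim_3, shim_4 above 0.12 rad).
It also fails if it takes over 51 s, if anything falls off the work surface, if the arm or the gripper's body presses on something with over 40 N, if the wrist force passes 120 N, or if a joint passes its speed limit or range.

ROBOT

A 6-joint arm with a two-finger parallel gripper is mounted at the origin on the work surface; the furniture and walls round the work are solid. World frame = base frame: x ahead of the robot, y to its left, z up, the work surface at z = 0. Lengths are in m, angles in rad, forces in N, time in s.
With the tool pointing down it reaches from about 0.25 to 0.725 m from the base axis. Payload 4 kg.
Tool frame: the origin (TCP) lies on the centre line of the jaws, within the pads' length; the fingertips stand 22 mm ahead of it and the grasp point (between the pads) lies 3 mm ahead of it; z points along the fingers, y is the line along which they close (so a half turn about z gives the same grasp; the last joint's range is limited). The gripper opens to 85 mm and grips with 20 to 120 N. Pads are 22 mm wide; open, the fingers measure 114 mm over their backs; the gripper's body (76 mm by 85 mm) begins 54 mm behind the grasp point. The pads swing forward as they close: fully open they stand 13 mm farther back than shut.
Start: joints at [1.183, 0.241, 0.005, 1.335, 0, 1.571], TCP at [0.189, 0.463, 0.253] pointing down, gripper open.
Joint ranges: [-2.72, 2.72], [-1.05, 1.87], [-1.09, 1.28], [-1.99, 2.15], [-1.42, 1.44], [-3.14, 3.14]. Speed limits (rad/s): [2.79, 2.79, 3.14, 3.14, 3.14, 3.14].

INTERFACE

Orientations are given as a unit quaternion [x, y, z, w].
In Python, from workcell import bot gives the robot as it stands.
- The arm moves only by the shell command python3 -m inch 'ROWS'. ROWS is JSON, one flat list of numbers, 7 for each row, row after row: the shift along the world's x, y, z in mm, then the turn, a rotation vector about the world's x, y, z in rad, then the opening in per cent of the stroke, from 0 (shut) to 100 (fully open). A call has 1 to 8 rows; each row is the pose to reach, as a shift and turn from the pose commanded when the call began; what a row does not reach only later rows make up. A row lasts 1/12 s, in which the tool goes at most 41.7 mm and 7.16 degrees, less where a joint would pass 70% of its speed; a pose out of reach is approached as far as the arm can. A call with a gripper value outside its range is refused whole. The fingers move at their own pace and stop on an object; the grip force is fixed at half the most. Time passes only in rows, so rows that repeat a pose let the fingers close. It gives the time, the measured TCP pose, the force, the opening and the grip force at its end, in the units of the state.
- bot.get_obs(): the state, without advancing time (a new reading comes with each control period).
- bot.camera(name): name is "side" or "top"; returns the picture (400x640x3 uint8, blue, green, red); there is no depth.
- bot.camera_info(name): a dict with "intrinsics" (3x3 intrinsics, pixels), "distortion" ([k1, k2, p1, p2, k3] as OpenCV has them; the pictures are not rectified), "camera_from_world" (4x4, takes a point from world to camera coordinates). Camera axes: x right, y down, z forward; pixel columns grow to the right and rows downward; lengths in m; the calibration is good to about 2 mm. A picture is of the moment at which its call begins. camera_info takes no time and is no camera call.
- bot.job_done(): hands the job in; it is judged then, once.
Trained networks look in the newest picture that a camera, given by its name, has taken for a name from the list of things; names that differ only in an ending like _2 or _b are one class to them, and where a whole thing is asked for, a point or a joint stands for the part that bears it (a point fixed in the world has none). Each returns a list of dicts, best first, with "confidence" (0 to 1); they miss things now and then, are a little off and sometimes report something else, mostly with a low value. They report only what shows in the picture. A call takes as long as a camera call.
- bot.silhouettes(camera, target): "mask" (400x640 bool, what is visible of it) and "uv" ([column, row] in pixels, amid what is visible of it).
- bot.spot_point(camera, target): "uv" ([column, row] in pixels: a listed point, or the origin of a listed thing).
The state is a dict: "clock": time; "joint_pos": joint angles; "joint_vel": joint speeds; "tau": joint torques, N m; "eef_pos": TCP position; "tool_rot": TCP orientation; "ft_force": force on the tool from outside, world axes, zero at the start; "ft_torque": the same for the moment, N m; "grip_width": finger opening in m; "grasp_force": force on a finger pad.
Only numpy, scipy, OpenCV 4.12 (cv2) and the standard library are available. Lean on these libraries where they do the work, as an engineer would, in place of code of your own. Each camera call takes 0.05 s, during which the arm holds its last target. There are 200 camera calls.

## Working session

There is one attempt and no reset: what is moved stays moved. The work goes in short steps, Python scripts to look and compute and a shell command to move; the robot and the scene stay as the last step left them, time stands still between calls to the robot, and variables do not carry over. Pictures are saved under pics/ and viewed, at most 10 in all, crops included, and the job is handed in when it is done.

```bash
mkdir -p pics
cat > h.py <<'E'
import numpy as np,cv2
from workcell import bot
def ray(cam,uv,z):
    i=bot.camera_info(cam);K=np.array(i["intrinsics"]);T=np.array(i["camera_from_world"])
    p=cv2.undistortPoints(np.array([[uv]],float),K,np.array(i["distortion"]))[0,0]
    R,t=T[:3,:3],T[:3,3];c=-R.T@t;d=R.T@np.array([*p,1]);return c+d*(z-c[2])/d[2]
E
python3 - <<'E'
from h import *
for c in("top","side"):
    cv2.imwrite(f"pics/{c}0.png",bot.camera(c))
for n,z in(("plate",.027),("corner_1",.039),("ear_1",.036),("flask",0),("weighing_bottle",0),("crucible",0)):
    for c in("top","side"):
        for r in bot.spot_point(c,n)[:5]: print(n,c,np.round(r["uv"]),round(r["confidence"],2),np.round(ray(c,r["uv"],z),3))
o=bot.get_obs();print(o["clock"],o["eef_pos"],o["tool_rot"],o["ft_force"],o["grip_width"])
E
```

```text
plate top [268. 198.] 0.63 [0.574 0.111 0.027]
plate side [301. 232.] 0.8 [0.583 0.116 0.027]
plate side [255. 248.] 0.15 [0.645 0.198 0.027]
corner_1 top [240. 181.] 0.9 [0.61  0.172 0.039]
corner_1 top [294. 212.] 0.85 [0.538 0.053 0.039]
corner_1 top [250. 219.] 0.78 [0.525 0.151 0.039]
corner_1 top [278. 169.] 0.62 [0.636 0.086 0.039]
corner_1 side [275. 214.] 0.95 [0.642 0.073 0.039]
corner_1 side [276. 235.] 0.75 [0.616 0.168 0.039]
corner_1 side [324. 214.] 0.74 [0.552 0.049 0.039]
corner_1 side [332. 233.] 0.68 [0.525 0.14  0.039]
ear_1 top [242. 238.] 0.79 [0.483 0.169 0.036]
ear_1 top [313. 220.] 0.64 [0.519 0.011 0.036]
ear_1 top [290. 151.] 0.46 [0.678 0.058 0.036]
ear_1 side [340. 208.] 0.71 [0.525 0.005 0.036]
ear_1 side [260. 214.] 0.66 [0.675 0.069 0.036]
ear_1 side [358. 244.] 0.64 [0.477 0.17  0.036]
ear_1 side [255. 249.] 0.61 [0.637 0.221 0.036]
flask top [383. 234.] 0.71 [ 0.486 -0.148  0.   ]
flask side [362. 204.] 0.61 [ 0.488 -0.131  0.   ]
weighing_bottle top [383. 204.] 0.5 [ 0.555 -0.152  0.   ]
weighing_bottle side [330. 195.] 0.86 [ 0.57  -0.182  0.   ]
weighing_bottle side [302. 196.] 0.32 [ 0.635 -0.16   0.   ]
crucible top [374. 168.] 0.5 [ 0.639 -0.135  0.   ]
crucible side [302. 199.] 0.78 [ 0.631 -0.137  0.   ]
0.7 [0.18905759 0.46287537 0.2533218 ] [ 1.92666452e-01  9.81264306e-01  1.70832731e-05 -5.45731543e-06] [ 0.16243185 -0.34918042 -0.03836255] 0.08555495297105443
```

View pics/top0.png

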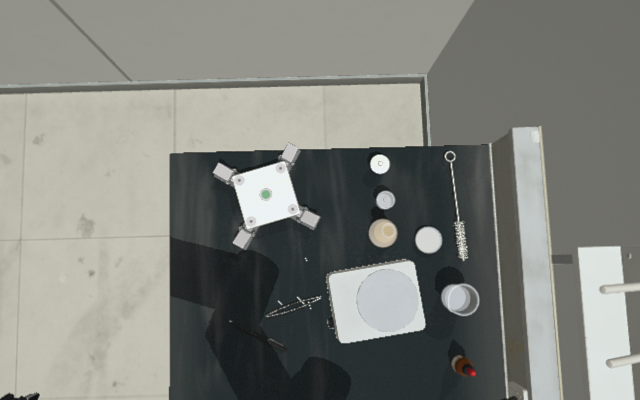

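View pics/side0.png

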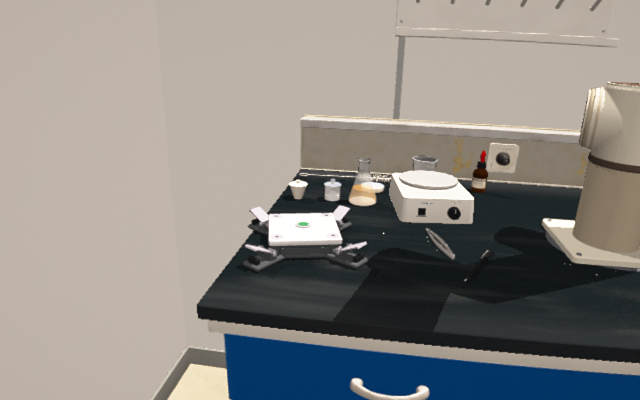

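Run:
```python
from h import *
# fit plate centre, yaw from averaged corners (c1 FL,c2 FR,c3 NR,c4 NL)
C=np.array([[[.610,.172],[.636,.086],[.538,.053],[.525,.151]],[[.616,.168],[.642,.073],[.552,.049],[.525,.140]]])
B=np.array([[1,1],[1,-1],[-1,-1],[-1,1]])*.068/2**.5
for P in (*C,C.mean(0)):
    c=P.mean(0);Q=P-c
    th=np.arctan2((B[:,0]*Q[:,1]-B[:,1]*Q[:,0]).sum(),(B*Q).sum());R=np.array([[np.cos(th),-np.sin(th)],[np.sin(th),np.cos(th)]])
    print(c,np.degrees(th),"corners",np.round(c+B@R.T,3).tolist(),"ears",np.round(c+B@R.T*118/68,3).tolist())
```

```text
[0.57725 0.1155 ] 14.219765516512837 corners [[0.612, 0.174], [0.636, 0.081], [0.542, 0.057], [0.519, 0.15]] ears [[0.638, 0.217], [0.679, 0.055], [0.517, 0.014], [0.476, 0.176]]
[0.58375 0.1075 ] 15.966013308997738 corners [[0.617, 0.167], [0.643, 0.074], [0.551, 0.048], [0.524, 0.141]] ears [[0.641, 0.211], [0.687, 0.05], [0.526, 0.004], [0.481, 0.165]]
[0.5805 0.1115] 15.09647827915766 corners [[0.614, 0.17], [0.639, 0.078], [0.547, 0.053], [0.522, 0.145]] ears [[0.639, 0.214], [0.683, 0.053], [0.522, 0.009], [0.478, 0.17]]
```

The top view shows the plate centred at about (267,195), yawed about 15°. Its ears are at (223,172), (290,152), (311,218) and (243,238). The glassware is well to the right at columns 374–386. In the side view all four ears stand up. I'll shut the fingers and go above corner_4 first.

```bash
python3 -m inch '[333,-318,-123,0,0,0,0, 333,-318,-123,0,0,0,0, 333,-318,-123,0,0,0,0, 333,-318,-123,0,0,0,0, 333,-318,-123,0,0,0,0, 333,-318,-123,0,0,0,0, 333,-318,-123,0,0,0,0, 333,-318,-123,0,0,0,0]'
```

```text
clock: 1.37
eef_pos: [0.4232, 0.2389, 0.1671]
tool_rot: [0.193, 0.981, 0.0, 0.0]
ft_force: [0.0, 1.7, 0.7]
grip_width: 0.0001
grasp_force: 0.0
```

```bash
python3 -m inch '[98,-93,-67,0,0,0,0, 98,-93,-67,0,0,0,0, 98,-93,-67,0,0,0,0, 98,-93,-67,0,0,0,0, 98,-93,-67,0,0,0,0, 98,-93,-67,0,0,0,0, 98,-93,-67,0,0,0,0]'
python3 - <<'E'
from h import *
a=bot.camera("top");b=bot.camera("side")
cv2.imwrite("pics/t1.png",np.hstack([cv2.resize(a[110:270,190:350],(400,400)),cv2.resize(b[150:290,230:370],(400,400))]))
E
```

```text
clock: 1.95
eef_pos: [0.5196, 0.1477, 0.1004]
tool_rot: [0.193, 0.981, 0.0, -0.0]
ft_force: [-0.4, 0.9, 1.4]
grip_width: -0.0001
grasp_force: 0.0
```

View pics/t1.png

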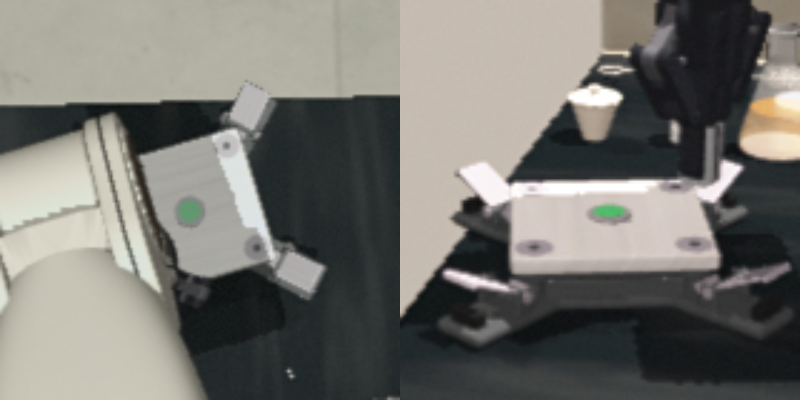

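The crop shows the closed fingertip hanging over the near-left mark (side crop (695,243), tip at (700,180)). Press gradually.

```bash
python3 -m inch '[2,-2,-20,0,0,0,0, 2,-2,-36,0,0,0,0, 2,-2,-39,0,0,0,0, 2,-2,-40,0,0,0,0, 2,-2,-40,0,0,0,0]'; python3 -m inch '[0,0,-1,0,0,0,0, 0,0,-2,0,0,0,0, 0,0,-2,0,0,0,0]'
```

```text
clock: 2.47
eef_pos: [0.5215, 0.1464, 0.0611]
tool_rot: [0.192, 0.981, 0.0, 0.0]
ft_force: [0.3, -0.0, -0.3]
grip_width: 0.0
grasp_force: 0.0
clock: 2.72
eef_pos: [0.522, 0.1464, 0.0607]
tool_rot: [0.192, 0.981, 0.001, 0.001]
ft_force: [-5.2, -0.6, 12.8]
grip_width: 0.0001
grasp_force: 5.9
```

Corner_4 is supported (12.8 N with almost no dip). Next is corner_3.

```bash
python3 -m inch '[0,0,22,0,0,0,0, 25,-93,22,0,0,0,0, 25,-93,22,0,0,0,0, 25,-93,22,0,0,0,0, 25,-93,8,0,0,0,0, 25,-93,3,0,0,0,0, 25,-93,2,0,0,0,0, 25,-93,2,0,0,0,0]'; python3 -m inch '[0,0,-1,0,0,0,0, 0,0,-2,0,0,0,0, 0,0,-2,0,0,0,0]'
```

```text
clock: 3.38
eef_pos: [0.547, 0.0523, 0.0608]
tool_rot: [0.193, 0.981, -0.001, 0.0]
ft_force: [-0.7, -1.6, 2.3]
grip_width: -0.0001
grasp_force: 1.2
clock: 3.63
eef_pos: [0.5471, 0.0524, 0.0607]
tool_rot: [0.192, 0.981, -0.001, 0.001]
ft_force: [-3.5, -3.4, 15.0]
grip_width: -0.0004
grasp_force: 7.5
```

Corner_3 is supported too. On to corner_2.

```bash
python3 -m inch '[0,0,22,0,0,0,0, 92,25,22,0,0,0,0, 92,25,22,0,0,0,0, 92,25,22,0,0,0,0, 92,25,8,0,0,0,0, 92,25,3,0,0,0,0, 92,25,2,0,0,0,0, 92,25,2,0,0,0,0]'; python3 -m inch '[0,0,-1,0,0,0,0, 0,0,-2,0,0,0,0, 0,0,-2,0,0,0,0]'
```

```text
clock: 4.3
eef_pos: [0.638, 0.0783, 0.0599]
tool_rot: [0.192, 0.981, 0.0, -0.001]
ft_force: [-0.2, 1.2, 1.7]
grip_width: 0.0002
grasp_force: 0.4
clock: 4.55
eef_pos: [0.6384, 0.0776, 0.0588]
tool_rot: [0.193, 0.981, 0.0, -0.0]
ft_force: [-0.8, 2.1, 2.2]
grip_width: 0.0001
grasp_force: 1.1
```

This one gives with only about 2 N. Press further.

```bash
python3 -m inch '[0,0,-2,0,0,0,0, 0,0,-3,0,0,0,0, 0,0,-3,0,0,0,0, 0,0,-3,0,0,0,0]';python3 -m inch '[0,0,-1,0,0,0,0, 0,0,-1,0,0,0,0, 0,0,-1,0,0,0,0]'
python3 - <<'E'
from h import *
b=bot.camera("side")
cv2.imwrite("pics/s2.png",cv2.resize(b[150:290,230:370],(560,560)))
E
```

```text
clock: 4.88
eef_pos: [0.6389, 0.0775, 0.0565]
tool_rot: [0.193, 0.981, 0.0, 0.0]
ft_force: [-3.8, 1.1, 7.6]
grip_width: 0.0004
grasp_force: 3.5
clock: 5.13
eef_pos: [0.639, 0.0775, 0.0559]
tool_rot: [0.193, 0.981, 0.0, 0.0]
ft_force: [-4.0, 0.5, 9.0]
grip_width: 0.0001
grasp_force: 4.3
```

View pics/s2.png

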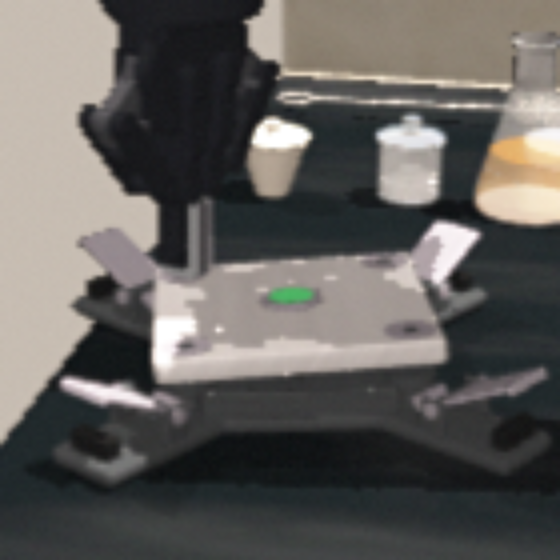

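The plate is visibly tilted with its far side down, and the fingertip is on the far-right mark at (195,270). The front-left edge also looks a bit lower, so I'll check corner_1 before committing.

```bash
python3 -m inch '[0,0,28,0,0,0,0, -25,92,28,0,0,0,0, -25,92,28,0,0,0,0, -25,92,28,0,0,0,0, -25,92,14,0,0,0,0, -25,92,8,0,0,0,0, -25,92,7,0,0,0,0, -25,92,7,0,0,0,0]'; python3 -m inch '[0,0,-1,0,0,0,0, 0,0,-3,0,0,0,0, 0,0,-3,0,0,0,0]'
```

```text
clock: 5.85
eef_pos: [0.6137, 0.1691, 0.0609]
tool_rot: [0.193, 0.981, -0.0, -0.0]
ft_force: [0.2, 0.2, 0.2]
grip_width: 0.0
grasp_force: 0.4
clock: 6.1
eef_pos: [0.6138, 0.169, 0.0608]
tool_rot: [0.193, 0.981, 0.0, 0.0]
ft_force: [-6.0, -0.6, 14.6]
grip_width: 0.0001
grasp_force: 7.3
```

Corner_1 is supported, so corner_2 is the rocking one. Move over ear_2.

```bash
python3 -m inch '[0,0,40,0,0,0,0, 69,-116,40,0,0,0,0, 69,-116,40,0,0,0,0, 69,-116,40,0,0,0,0, 69,-116,40,0,0,0,0, 69,-116,40,0,0,0,0, 69,-116,40,0,0,0,0]'
python3 - <<'E'
from h import *
a=bot.camera("top");b=bot.camera("side")
cv2.imwrite("pics/t3.png",np.hstack([cv2.resize(a[110:270,190:350],(400,400)),cv2.resize(b[150:290,230:370],(400,400))]))
E
```

```text
clock: 6.68
eef_pos: [0.6826, 0.0518, 0.0973]
tool_rot: [0.194, 0.981, -0.0, -0.001]
ft_force: [0.0, 0.6, -0.6]
grip_width: 0.0001
grasp_force: 0.0
```

View pics/t3.png

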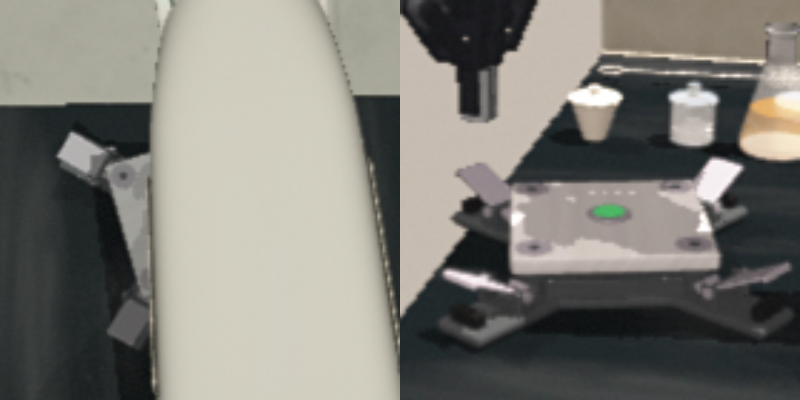

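The plate is level again, and the fingertip at (478,118) hangs right above ear_2 at (480,182) in the side crop. Descend and press.

```bash
python3 -m inch '[0,0,-25,0,0,0,0, 0,0,-35,0,0,0,0, 0,0,-40,0,0,0,0, 0,0,-44,0,0,0,0, 0,0,-48,0,0,0,0, 0,0,-50,0,0,0,0, 0,0,-50,0,0,0,0]'; python3 -m inch '[0,0,-2,0,0,0,0, 0,0,-4,0,0,0,0, 0,0,-4,0,0,0,0, 0,0,-4,0,0,0,0]'
```

```text
clock: 7.37
eef_pos: [0.6837, 0.0536, 0.0495]
tool_rot: [0.192, 0.981, -0.001, 0.001]
ft_force: [-0.1, -1.7, 3.6]
grip_width: -0.0002
grasp_force: 1.2
clock: 7.7
eef_pos: [0.6841, 0.0534, 0.0457]
tool_rot: [0.193, 0.981, -0.0, 0.002]
ft_force: [2.1, -3.4, 4.7]
grip_width: 0.0003
grasp_force: 2.6
```

```bash
python3 -m inch '[0,0,-1,0,0,0,0, 0,0,-3,0,0,0,0, 0,0,-3,0,0,0,0, 0,0,-3,0,0,0,0]'
```

```text
clock: 8.03
eef_pos: [0.6842, 0.0534, 0.0448]
tool_rot: [0.193, 0.981, -0.0, 0.002]
ft_force: [-1.5, -3.8, 14.1]
grip_width: -0.0002
grasp_force: 7.0
```

It is against the stop at the predicted height. One more firm push, then lift clear and check.

```bash
python3 -m inch '[0,0,-2,0,0,0,0, 0,0,-2,0,0,0,0, 0,0,-2,0,0,0,0]'; python3 -m inch '[0,0,40,0,0,0,0, 0,0,80,0,0,0,0, 0,0,120,0,0,0,0, -30,40,150,0,0,0,0, -60,70,150,0,0,0,0, -90,100,150,0,0,0,0, -120,130,150,0,0,0,0, -120,130,150,0,0,0,0]';python3 -m inch '[-40,40,0,0,0,0,0, -70,70,0,0,0,0,0, -90,90,0,0,0,0,0, -90,90,0,0,0,0,0, -90,90,0,0,0,0,0]'
python3 - <<'E'
from h import *
a=bot.camera("top");b=bot.camera("side")
cv2.imwrite("pics/t4.png",np.hstack([cv2.resize(a[110:270,190:350],(400,400)),cv2.resize(b[150:290,230:370],(400,400))]))
E
```

```text
clock: 8.28
eef_pos: [0.6842, 0.0534, 0.0446]
tool_rot: [0.193, 0.981, 0.0, 0.002]
ft_force: [-4.5, -3.2, 22.0]
grip_width: -0.0001
grasp_force: 10.7
clock: 8.95
eef_pos: [0.5581, 0.1873, 0.1891]
tool_rot: [0.19, 0.982, 0.0, -0.002]
ft_force: [-0.6, 0.7, -0.6]
grip_width: 0.0003
grasp_force: 0.0
clock: 9.37
eef_pos: [0.4701, 0.2755, 0.1889]
tool_rot: [0.19, 0.982, -0.0, -0.001]
ft_force: [0.4, -1.2, 0.6]
grip_width: -0.0001
grasp_force: 0.0
```

View pics/t4.png

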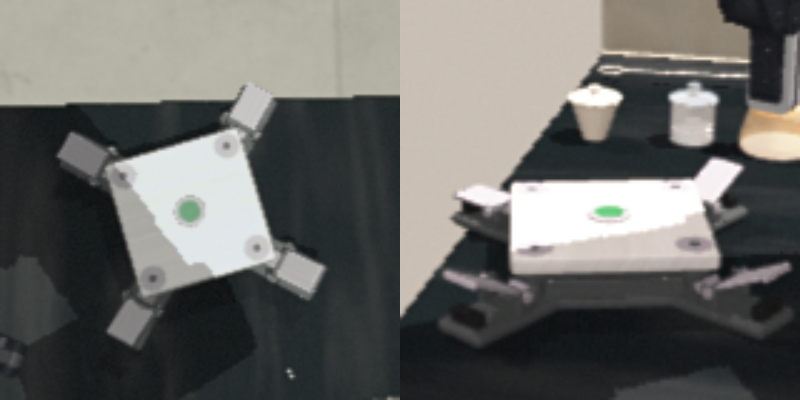

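The far-right ear now lies flat (side crop (482,196)). The other three still stand, the plate is level and the arm is clear, so I'm handing in.

```bash
python3 -c "from workcell import bot;print(bot.job_done())"
```

```text
the job is handed in; nothing more can be done
None
```

The far right corner (corner_2) was the one that dipped; I pressed its shim ear fully flat, left the other three shims standing, moved clear without going near the flask, bottle or crucible, and handed the job in with no verdict shown.

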